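Count to the third gap and push the brush in

TASK

Starting over the first gap at the rack's green-ended side, run a fingertip along the sprung top rail, keeping it pressed down a little all the way, and count to the third gap (an occupied gap counts too), stopping there. Then push the bamboo brush lengthwise along the shelf into that third gap until it is fully home against the back wall, without lifting it or pushing it into any other gap. Leave the spray bottle, the jar and the scraper where they are, and finish clear of everything.

Things in the scene. Friction and masses are not known exactly. Their poses are not given: they have to be found in the camera images.
- rack: Fixed blue rack, 70 (x) x 292 (y) x 54 mm high: 7 dividers 4 mm thick, 48 mm apart, form 6 gaps, 44 mm clear, centred at y = -120, -72, -24, 24, 72, 120 mm. Origin: centre of its underside, on the shelf; x points into the gaps, away from the robot. Gaps are open in front (x = -35 mm) and on top; the shelf is their floor; they end at the back wall (inner face x = 30 mm).
- rail (a joint): Chrome flat rail along the whole rack's top, 14 mm wide, 300 mm long, a black mark over each divider; centre line at x = 12 mm in the rack's frame, top 74 mm above the shelf. It is sprung and sinks evenly as a whole wherever pressed: value in m, 0 = up, 0.010 = fully down; about 1 N starts it, 3.5 N takes it fully down. It springs back.
- cap_green: Fixed green end block of the rack, 70 x 22 x 58 mm (x, y, z), origin at the centre of its underside, 159 mm from the rack's middle along the rack's y; it may be at either end. Gaps are counted from this end.
- cap_grey: Fixed grey end block, same size, at the other end of the rack.
- brush: Loose bamboo block brush lying bristles down on the shelf in front of the rack: 80 mm long (its x), 36 mm wide (its y), 30 mm high, with upright sides, about 0.14 kg. Origin: centre of its underside. Its x points roughly into the rack. Fully home its near end stands 15 mm out of the gap.
- scraper: Small orange hard silicone pan scraper, 64 x 36 mm, 16 mm high, lying inside one of the rack's end gaps. Leave alone. Origin: centre of its underside.
- spray: Green spray bottle with white trigger head and yellow twist nozzle, 72 mm across the bottle, 206 mm high, standing to one side of the rack; nozzle reaches 60 mm from the axis along its -x. Leave alone. Origin: centre of its underside.
- jar: Empty open glass jar, 84 mm across, 110 mm high, standing to the other side of the rack. Leave alone. Origin: centre of its underside.
Not all that is in view belongs to the job. Several things look just like the brush: the one meant starts farthest to the robot's left.

How it is judged:
By the outcome, as a careful person would: the job done as asked, in the order asked, and still so for the second after the job is handed in, with the robot touching nothing.
It also fails if it takes over 72 s, if anything falls off the work surface, if the arm or the gripper's body presses on something with over 40 N, if the wrist force passes 120 N, or if a joint passes its speed limit or range.

ROBOT

A 7-joint arm with a two-finger parallel gripper is mounted at the origin on the work surface. World frame = base frame: x ahead of the robot, y to its left, z up, the work surface at z = 0. Lengths are in m, angles in rad, forces in N, time in s.
With the tool pointing down it reaches from about 0.425 to 0.8 m from the base axis. Payload 8.3 kg.
Tool frame: the origin (TCP) lies between the finger pads; the fingertips stand 8 mm ahead of it and the grasp point (between the pads) lies 11 mm behind it (arm.tcp_to_tips is the distance from the TCP to the fingertips, in m); x points along the fingers, y is the direction in which the jaws open and shut, and the axes are right-handed (so a half turn about x gives the same grasp; the last joint's range is limited). The gripper opens to 85 mm and grips with 20 to 120 N. Pads are 22 mm wide; open, the fingers measure 114 mm over their backs; the gripper's body (76 mm by 85 mm) begins 54 mm behind the grasp point. The pads swing forward as they close: fully open they stand 13 mm farther back than shut.
Start: joints at [1.153, 0.383, 0.016, 1.37, -0.006, 1.388, -0.046], TCP at [0.217, -0.586, 0.239] pointing down, gripper open.
Joint ranges: [-2.95, 2.95], [-0.25, 2.06], [-1.52, 1.56], [0.18, 2.33], [-1.44, 4.58], [0.02, 2.06], [-3.01, 3.01]. Speed limits (rad/s): [2.39, 2.39, 3.01, 3.01, 3.14, 3.14, 3.14].

INTERFACE

Orientations are given as a 3x3 rotation matrix whose columns are the frame's x, y, z axes.
In Python, from bench import telemetry, eyes, order, finder, arm gives the robot as it stands. The module is installed in compiled form; this text tells all that it offers.
- The arm moves only by the tool carry_out, never from a script. Its argument "increments" is a list of rows, each a list of 4 numbers: the shift along the tool's x, y, z in m, then the turn about the tool's x in degrees. A call has exactly 10 rows; each row shifts and turns the commanded pose from where the row before left it, along the tool's axes as they then stand; what a row does not reach is not made up. A row lasts 1/12 s, in which the tool goes at most 41.7 mm and 7.16 degrees, less where a joint would pass 70% of its speed; a pose out of reach is approached as far as the arm can. A call is refused whole if a number of a shift passes 0.0417 or a number of a turn 7.16, either way. A call with a gripper value outside its range is refused whole. "jaw" is the opening, from -1 (shut) to 1 (fully open), so that 0 is half open, set as the call begins (left out, the last holds). The fingers move at their own pace and stop on an object; the grip force is fixed at half the most. Time passes only in rows, so rows that do not move let the fingers close, or fill a call up. It gives the time, the measured TCP pose, the force and the opening at its end, in the units of the state.
- telemetry.get_obs(): the state, without advancing time (a new reading comes with each control period).
- eyes.capture(name): name is "scene" or "top" or "wrist"; returns a dict with "pixels" (384x512x3 uint8, blue, green, red), "depth" (384x512 float32, m along the optical axis (not along the pixel's ray), 0 where there is no reading), "intrinsics" (3x3 intrinsics, pixels), "cam_to_world" (4x4, takes a point from camera to world coordinates). Camera axes: x right, y up, looking along -z (the intrinsics and any distortion apply to the point x, -y, -z); pixel columns grow to the right and rows downward; lengths in m; the calibration is good to about 2 mm. A picture is of the moment at which its call begins.
- order.finish_job(): hands the job in, once; it reports no verdict.
Trained networks look in the newest picture that a camera, given by its name, has taken for a name from the list of things; names that differ only in an ending like _2 or _b are one class to them, and where a whole thing is asked for, a point or a joint stands for the part that bears it (a point fixed in the world has none). Each returns a list of dicts, best first, with "conf" (0 to 1); they miss things now and then, are a little off and sometimes report something else, mostly with a low value. They report only what shows in the picture. A call takes as long as a camera call. They do not tell look-alikes from the thing itself.
- finder.look_for(target, camera): "rect" ([left, top, right, bottom] as shares, 0 to 1, of the picture: columns of its width, rows of its height, round what is visible of it).
- finder.outline_of(target, camera): "mask" (384x512 bool, what is visible of it) and "rect" ([left, top, right, bottom] as shares, 0 to 1, of the picture: columns of its width, rows of its height, round what is visible of it).
- finder.place_of(target, camera): "centre" ([row, column] as shares, 0 to 1, of the picture: columns of its width, rows of its height: a listed point, or the origin of a listed thing).
The state is a dict: "time": time; "q": joint angles; "qd": joint speeds; "tau": joint torques, N m; "tool_pos": TCP position; "orientation": TCP orientation; "contact_force": force on the tool from outside, world axes, zero at the start; "ft_torque": the same for the moment, N m; "finger_gap": finger opening in m.
Only numpy, scipy, OpenCV 4.12 (cv2) and the standard library are available. Lean on these libraries where they do the work, as an engineer would, in place of code of your own. Each camera call takes 0.05 s, during which the arm holds its last target. There are 200 camera calls.

## Working session

There is one attempt and no reset: what is moved stays moved. The work goes in short steps, Python scripts to look and compute and a tool call to move; the robot and the scene stay as the last step left them, time stands still between calls to the robot, and variables do not carry over. Pictures are saved under pics/ and viewed, about 8 in all and at most 12, crops included, and the job is handed in when it is done.

Besides the shell and the picture viewer there is one more tool, called after "Request:" as name([rows], argument=value, ...), one row to a line, values as JSON. carry_out: Moves the arm, as the interface text tells. Its arguments: {"type":"object","properties":{"increments":{"type":"array","items":{"type":"array","items":{"type":"number"}}},"jaw":{"type":"number"}},"required":["increments"]}

```bash
mkdir -p pics
cat > h.py <<'E'
import numpy as np, cv2
from bench import telemetry, eyes, order, finder, arm
def cap(n,fn=None):
    c=eyes.capture(n)
    if fn: cv2.imwrite('pics/'+fn,c['pixels'])
    return c
def cloud(c):
    d=c['depth'];K=np.array(c['intrinsics']);T=np.array(c['cam_to_world'])
    v,u=np.mgrid[0:384,0:512]
    P=np.stack([(u-K[0,2])/K[0,0]*d,-(v-K[1,2])/K[1,1]*d,-d],-1)
    W=P@T[:3,:3].T+T[:3,3]; W[d==0]=np.nan
    return W
E
python3 - <<'E'
from h import *
a=cap('top');b=cap('scene')
cv2.imwrite('pics/a.png',np.vstack([a['pixels'],b['pixels']])[:, :] if 0 else cv2.resize(np.hstack([a['pixels'],b['pixels']]),(800,300)))
cv2.imwrite('pics/top.png',a['pixels'])
np.savez('top.npz',W=cloud(a),p=a['pixels'])
o=telemetry.get_obs()
for k in o: print(k,np.round(o[k],3).tolist())
print(arm.tcp_to_tips, a['cam_to_world'],a['intrinsics'])
W=cloud(a)
for n in ['brush','rack','cap_green','cap_grey','scraper','spray','jar']:
    for r in finder.outline_of(n,'top')[:4]:
        m=r['mask'];p=W[m];print(n,round(r['conf'],2),np.round(r['rect'],3),np.round(np.nanmedian(p,0),3),np.round(np.nanmin(p,0),3),np.round(np.nanmax(p,0),3))
E
```

```text
time 0.1
q [1.153, 0.384, 0.016, 1.371, -0.006, 1.388, -0.047]
qd [0.001, -0.001, -0.001, -0.002, -0.001, 0.001, 0.0]
tau [0.002, -62.913, 0.847, -37.276, 0.017, 0.01, -0.0]
tool_pos [0.217, -0.586, 0.238]
orientation [[-0.001, 0.347, -0.938], [0.002, -0.938, -0.347], [-1.0, -0.002, 0.0]]
contact_force [-0.358, -0.76, 0.57]
ft_torque [-0.031, 0.075, -0.099]
finger_gap 0.085
0.008 [[-2.93682359e-02  9.87843467e-01 -1.52652522e-01  4.11030608e-01]
 [-9.99559789e-01 -2.96668855e-02  3.21440476e-04 -1.46601397e-02]
 [-4.21119201e-03  1.52594763e-01  9.88279871e-01  1.18432845e+00]
 [ 0.00000000e+00  0.00000000e+00  0.00000000e+00  1.00000000e+00]] [[458.56207096   0.         252.80397394]
 [  0.         458.56207096 191.79552071]
 [  0.           0.           1.        ]]
brush 0.84 [0.509 0.275 0.544 0.358] [ 0.777 -0.066  0.029] [ 0.739 -0.089 -0.003] [ 0.83  -0.044  0.036]
brush 0.81 [0.576 0.561 0.638 0.636] [ 0.493 -0.158  0.029] [ 0.457 -0.197 -0.003] [ 0.527 -0.119  0.035]
brush 0.66 [0.416 0.53  0.462 0.606] [0.526 0.055 0.029] [ 0.487  0.029 -0.005] [0.568 0.082 0.037]
brush 0.6
[... 217 characters left out ...]
 0.43  0.589 0.501] [ 0.615 -0.122  0.057] [ 0.584 -0.136  0.026] [ 0.653 -0.109  0.062]
cap_grey 0.56 [0.321 0.4   0.34  0.477] [0.648 0.191 0.057] [0.618 0.179 0.004] [0.701 0.204 0.076]
cap_grey 0.5 [0.334 0.418 0.569 0.46 ] [0.648 0.03  0.073] [ 0.627 -0.116 -0.003] [0.678 0.181 0.079]
scraper 0.79 [0.534 0.451 0.56  0.516] [ 0.614 -0.085  0.007] [ 0.587 -0.106 -0.004] [ 0.641 -0.065  0.069]
spray 0.64 [0.114 0.433 0.214 0.536] [0.599 0.374 0.138] [ 0.551  0.357 -0.002] [0.644 0.408 0.21 ]
jar 0.95 [0.766 0.495 0.842 0.587] [ 0.528 -0.418  0.062] [ 0.484 -0.442 -0.003] [ 0.565 -0.36   0.115]
jar 0.44 [0.321 0.397 0.337 0.472] [0.649 0.193 0.057] [ 0.618  0.18  -0.002] [0.692 0.215 0.076]
```

View pics/top.png

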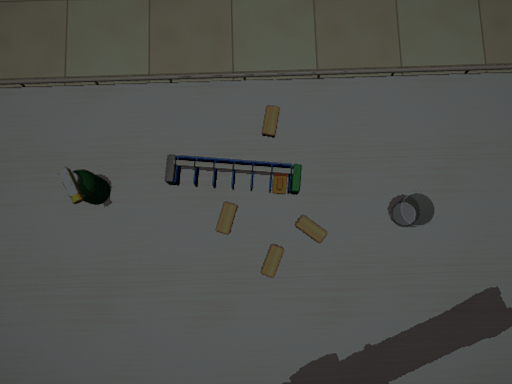

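View pics/a.png

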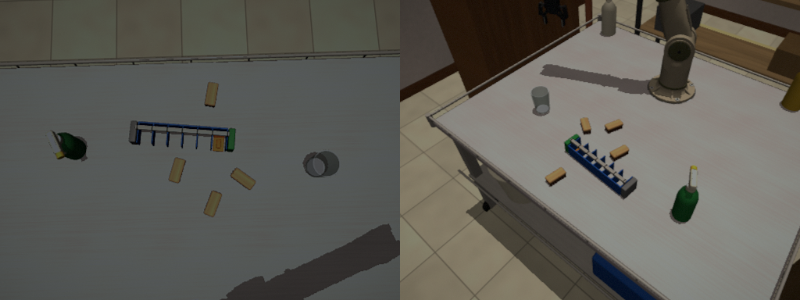

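The brush meant is the leftmost one, at top-view pixel (227,218). The green cap is at (296,178), and the scraper at (280,184) is in gap 1. Next I fit the poses precisely.

```bash
cat > fit.py <<'E'
from h import *
def rect(p):
    (c,s,a)=cv2.minAreaRect((p*1000).astype(np.float32)); b=cv2.boxPoints((c,s,a))
    e=b[1]-b[0];f=b[2]-b[1]; l=e if np.hypot(*e)>np.hypot(*f) else f
    l=l if l[0]>0 else -l
    return np.round(c,1),np.round(s,1),round(float(np.degrees(np.arctan2(l[1],l[0]))),1)
def run(c):
    W=cloud(c);hsv=cv2.cvtColor(c['pixels'],cv2.COLOR_BGR2HSV)
    z=W[...,2];h=hsv[...,0]
    def m(box,zr,extra=True):
        x0,x1,y0,y1=box
        return (W[...,0]>x0)&(W[...,0]<x1)&(W[...,1]>y0)&(W[...,1]<y1)&(z>zr[0])&(z<zr[1])&extra
    for n,k in dict(green=m((.55,.7,-.16,-.08),(.05,.064),(h>40)&(h<85)&(hsv[...,1]>80)),
        grey=m((.58,.73,.15,.23),(.05,.063),hsv[...,1]<100),
        rail=m((.58,.73,-.16,.23),(.068,.082)),
        brush=m((.44,.6,0,.11),(.022,.036)),
        scraper=m((.55,.66,-.12,-.05),(.008,.024),(h<20)&(hsv[...,1]>120))).items():
        if k.sum()>5: print(n,k.sum(),rect(W[k][:,:2]),'z',np.round(np.median(z[k]),4),'med',np.round(W[k].mean(0),4))
if __name__=='__main__':
    for n in ['top','scene']:
        print(n);run(cap(n))
E
python3 fit.py
```

```text
top
green 218 (array([ 618.9, -123.9]), array([21.2, 68.1]), -7.1) z 0.0576 med [ 0.6169 -0.1236  0.0574]
grey 237 (array([653.5, 184.2]), array([40.6, 71.3]), -9.3) z 0.0567 med [0.6534 0.1913 0.0565]
rail 702 (array([648.6,  32.7]), array([299. ,  15.5]), 83.8) z 0.0732 med [0.6481 0.0317 0.0732]
brush 438 (array([526.9,  55.2]), array([35.7, 80. ]), -18.0) z 0.0293 med [0.5268 0.0551 0.029 ]
scraper 79 (array([613.5, -85.6]), array([31.6, 51.9]), -5.0) z 0.0146 med [ 0.6179 -0.0845  0.0135]
scene
green 81 (array([ 625.7, -122.1]), array([19.5, 68.5]), -5.1) z 0.0571 med [ 0.6249 -0.1209  0.057 ]
grey 178 (array([655.2, 186.9]), array([36.9, 71.8]), -9.5) z 0.057 med [0.6587 0.1921 0.0568]
rail 424 (array([652.7,  32.8]), array([299.6,  16.6]), 83.9) z 0.0734 med [0.6538 0.0424 0.0733]
brush 227 (array([531.2,  54.7]), array([37.3, 79.8]), -18.1) z 0.0289 med [0.5331 0.0564 0.0286]
```

Rack yaw is about -6.3° and its centre about (0.6365, 0.0335). The third gap from green is at rack y = -24 mm.

Request:
carry_out([
  [0,0,0,2.66],
  [0,0,0,2.66],
  [0,0,0,2.66],
  [0,0,0,2.66],
  [0,0,0,2.66],
  [0,0,0,2.66],
  [0,0,0,2.66],
  [0,0,0,2.66],
  [0,0,0,2.66],
  [0,0,0,2.66],
], jaw=-1)

```text
time: 1.38
tool_pos: [0.2172, -0.586, 0.2393]
orientation: [[0.0, -0.111, -0.994], [-0.0, -0.994, 0.111], [-1.0, 0.0, -0.0]]
contact_force: [0.7, 0.1, 0.1]
finger_gap: 0.0001
```

Request:
carry_out([
  [0,-0.027,-0.018,0],
  [0,-0.027,-0.018,0],
  [0,-0.027,-0.018,0],
  [0,-0.027,-0.018,0],
  [0,-0.027,-0.018,0],
  [0,-0.027,-0.018,0],
  [0,-0.027,-0.018,0],
  [0,-0.027,-0.018,0],
  [0,-0.027,-0.018,0],
  [0,-0.027,-0.018,0],
])

```text
time: 2.22
tool_pos: [0.4264, -0.336, 0.2396]
orientation: [[0.0, -0.109, -0.994], [-0.0, -0.994, 0.109], [-1.0, 0.0, -0.0]]
contact_force: [-0.2, -1.3, 0.3]
finger_gap: -0.0
```

Request:
carry_out([
  [0,-0.027,-0.018,0],
  [0,-0.027,-0.018,0],
  [0,-0.027,-0.018,0],
  [0,-0.027,-0.018,0],
  [0,-0.027,-0.018,0],
  [0,-0.027,-0.018,0],
  [0,-0.027,-0.018,0],
  [0,-0.027,-0.018,0],
  [0,-0.027,-0.018,0],
  [0,0,0,0],
])

```text
time: 3.05
tool_pos: [0.6161, -0.1052, 0.2388]
orientation: [[0.001, -0.1, -0.995], [0.005, -0.995, 0.1], [-1.0, -0.005, -0.001]]
contact_force: [-0.6, 2.0, 0.1]
finger_gap: -0.0
```

```bash
cat > st.py <<'E'
from h import *
R0=np.array([.6365,.0335]);t=np.radians(-6.3);xh=np.array([np.cos(t),np.sin(t)]);yh=np.array([-np.sin(t),np.cos(t)])
def st():
    o=telemetry.get_obs();p=np.array(o['tool_pos']);R=np.array(o['orientation']);d=p[:2]-R0
    print('t',round(float(o['time']),2),'tcp',p.round(4),'rack xy mm',(1000*np.array([d@xh,d@yh])).round(1),'tooly yaw',np.degrees(np.arctan2(-R[1,1],-R[0,1])).round(2)-90,'xax',R[:,0].round(3),'F',np.round(o['contact_force'],2),'gap',round(float(o['finger_gap']),4))
if __name__=='__main__': st()
E
python3 - <<'E'
from st import *
st()
c=cap('wrist','w1.png')
import fit;fit.run(c)
E
```

```text
t 3.05 tcp [ 0.6161 -0.1052  0.2388] rack xy mm [  -5.1 -140.1] tooly yaw -5.739999999999995 xax [ 0.001  0.005 -1.   ] F [-0.56  2.04  0.14] gap -0.0
green 1100 (array([ 621.4, -124.4]), array([20.8, 69.6]), -5.5) z 0.0582 med [ 0.6232 -0.1244  0.0581]
grey 229 (array([637.4, 183.8]), array([13.7, 35.4]), -7.2) z 0.0563 med [0.6356 0.1841 0.056 ]
rail 3706 (array([649.2,  24.2]), array([282. ,  14.8]), 83.8) z 0.0743 med [0.6497 0.0225 0.0741]
brush 1507 (array([528.9,  54. ]), array([35.9, 79.6]), -17.9) z 0.03 med [0.5317 0.0518 0.0296]
scraper 303 (array([619.8, -85.6]), array([32.8, 57.3]), -5.4) z 0.0099 med [ 0.6154 -0.0851  0.0122]
```

View pics/w1.png

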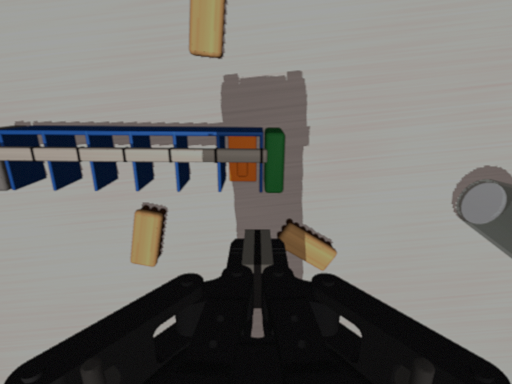

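The wrist picture shows the rail, the orange scraper in gap 1 at (243,158), the green cap at (275,160), and the target brush at (148,237). I refined the rack to about (0.638, 0.0337), yaw -6.2°. Now I move over gap 1 and go down.

Request:
carry_out([
  [0,-0.01,-0.0093,0],
  [0,-0.01,-0.0093,0],
  [0.02,0,0,0],
  [0.02,0,0,0],
  [0.02,0,0,0],
  [0.02,0,0,0],
  [0.02,0,0,0],
  [0.02,0,0,0],
  [0.02,0,0,0],
  [0,0,0,0],
])

```text
time: 3.93
tool_pos: [0.6308, -0.0966, 0.0948]
orientation: [[-0.007, -0.11, -0.994], [0.0, -0.994, 0.11], [-1.0, 0.0, 0.007]]
contact_force: [-1.4, -0.7, -1.0]
finger_gap: 0.0001
```

```bash
sed -i 's/R0=.*t=np.radians(-6.3)/R0=np.array([.638,.0337]);t=np.radians(-6.2)/' st.py; python3 st.py
```

```text
t 3.93 tcp [ 0.6308 -0.0966  0.0948] rack xy mm [   6.9 -130.3] tooly yaw -6.340000000000003 xax [-0.007  0.    -1.   ] F [-1.43 -0.7  -0.97] gap 0.0001
```

Request:
carry_out([
  [0,-0.005,-0.0025,0],
  [0,-0.005,-0.0025,0],
  [0,0,0,0],
  [0,0,0,0],
  [0,0,0,0],
  [0,0,0,0],
  [0,0,0,0],
  [0,0,0,0],
  [0,0,0,0],
  [0,0,0,0],
])

```text
time: 4.77
tool_pos: [0.6398, -0.0863, 0.0993]
orientation: [[-0.0, -0.109, -0.994], [0.0, -0.994, 0.109], [-1.0, -0.0, 0.0]]
contact_force: [0.1, 0.7, -0.1]
finger_gap: -0.0002
```

```bash
python3 st.py
```

```text
t 4.77 tcp [ 0.6398 -0.0863  0.0993] rack xy mm [  14.7 -119.1] tooly yaw -6.280000000000001 xax [-0.  0. -1.] F [ 0.14  0.7  -0.08] gap -0.0002
```

Request:
carry_out([
  [0,0.0005,0.0027,0],
  [0.005,0,0,0],
  [0.005,0,0,0],
  [0.004,0,0,0],
  [0.003,0,0,0],
  [0.002,0,0,0],
  [0.002,0,0,0],
  [0,0,0,0],
  [0,0,0,0],
  [0,0,0,0],
])

```text
time: 5.6
tool_pos: [0.6372, -0.0864, 0.0786]
orientation: [[0.0, -0.109, -0.994], [0.0, -0.994, 0.109], [-1.0, -0.0, -0.0]]
contact_force: [-1.4, 0.4, 2.0]
finger_gap: -0.0001
```

```bash
python3 st.py
```

```text
t 5.6 tcp [ 0.6372 -0.0864  0.0786] rack xy mm [  12.2 -119.5] tooly yaw -6.269999999999996 xax [ 0.  0. -1.] F [-1.37  0.36  1.96] gap -0.0001
```

Contact is confirmed at about 2 N, with the rail 3.4 mm down. I press slightly more and slide.

Request:
carry_out([
  [0.001,0,0,0],
  [0,0,0,0],
  [0,-0.004,0,0],
  [0,-0.005,0,0],
  [0,-0.005,0,0],
  [0,-0.005,0,0],
  [0,-0.005,0,0],
  [0,-0.005,0,0],
  [0,-0.005,0,0],
  [0,-0.005,0,0],
])

```text
time: 6.43
tool_pos: [0.6415, -0.047, 0.0774]
orientation: [[0.0, -0.109, -0.994], [0.0, -0.994, 0.109], [-1.0, -0.0, -0.0]]
contact_force: [0.3, -2.2, 2.4]
finger_gap: 0.0001
```

Request:
carry_out([
  [0,-0.005,0,0],
  [0,-0.005,0,0],
  [0,-0.005,0,0],
  [0,-0.005,0,0],
  [0,-0.005,0,0],
  [0,-0.005,0,0],
  [0,-0.005,0,0],
  [0,-0.005,0,0],
  [0,-0.005,0,0],
  [0,-0.004,0,0],
])

```text
time: 7.27
tool_pos: [0.6468, 0.0019, 0.0774]
orientation: [[0.0, -0.109, -0.994], [0.0, -0.994, 0.109], [-1.0, -0.0, 0.0]]
contact_force: [0.5, -1.5, 1.7]
finger_gap: 0.0001
```

Run:
```python
from st import *
st()
c=cap('wrist','w2.png')
import fit;fit.run(c)
```

```text
t 7.27 tcp [0.6468 0.0019 0.0774] rack xy mm [ 12.2 -30.7] tooly yaw -6.239999999999995 xax [ 0.  0. -1.] F [ 0.55 -1.5   1.73] gap 0.0001
green 3378 (array([ 621.7, -120.3]), array([24.7, 69.9]), -5.6) z 0.0582 med [ 0.6246 -0.1217  0.0575]
rail 9631 (array([650.7,  14. ]), array([262.7,  20.8]), 84.1) z 0.0696 med [0.6491 0.0141 0.0698]
scraper 262 (array([613.9, -88.8]), array([21.8, 44.8]), -6.6) z 0.0133 med [ 0.6264 -0.0885  0.0124]
```

View pics/w2.png

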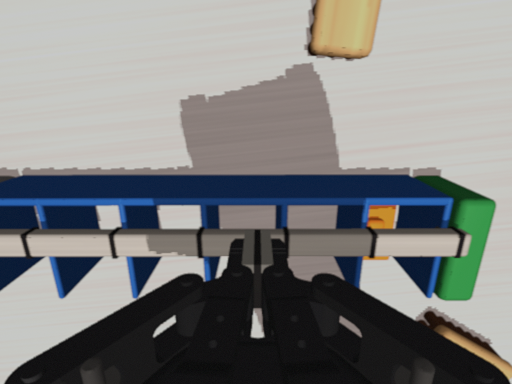

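The tip at column 257 sits between the third gap's marks at columns 282 and 203. The motion is still lagging, so I let it settle on the gap's middle.

Request:
carry_out([
  [0,-0.001,0,0],
  [0,-0.001,0,0],
  [0,0,0,0],
  [0,0,0,0],
  [0,0,0,0],
  [0,0,0,0],
  [0,0,0,0],
  [0,0,0,0],
  [0,0,0,0],
  [0,0,0,0],
])

```text
time: 8.15
tool_pos: [0.6469, 0.0031, 0.0773]
orientation: [[-0.0, -0.109, -0.994], [0.0, -0.994, 0.109], [-1.0, -0.0, 0.0]]
contact_force: [-1.7, 0.4, 1.8]
finger_gap: 0.0
```

Run:
```python
from st import *
st()
c=cap('wrist')
p=cv2.cvtColor(c['pixels'],cv2.COLOR_BGR2GRAY)
r=p[240,:].astype(int);print([i for i in range(512) if r[i]<45])
W=cloud(c); 
for v in (236,243,250): print(v,[ (i,W[v,i].round(4).tolist()) for i in (200,215,290) ])
```

```text
t 8.15 tcp [0.6469 0.0031 0.0773] rack xy mm [ 12.2 -29.5] tooly yaw -6.269999999999996 xax [-0.  0. -1.] F [-1.69  0.43  1.82] gap 0.0
[26, 27, 28, 113, 114, 115, 200, 201, 202, 203, 234, 235, 236, 237, 238, 239, 240, 241, 242, 243, 254, 255, 256, 257, 258, 259, 260, 271, 272, 273, 274, 275, 276, 277, 278, 279, 280, 288, 289, 290, 291, 376, 377, 378, 463, 464, 465, 466]
236 [(200, [0.6566, 0.0329, 0.0708]), (215, [0.6547, 0.0253, 0.0686]), (290, [0.6508, -0.0156, 0.0698])]
243 [(200, [0.6519, 0.0339, 0.0697]), (215, [0.6506, 0.0259, 0.069]), (290, [0.6465, -0.0153, 0.0698])]
250 [(200, [0.6476, 0.0346, 0.0698]), (215, [0.6464, 0.0265, 0.0692]), (290, [0.6425, -0.0149, 0.0704])]
```

Request:
carry_out([
  [0,-0.002,0,0],
  [0,-0.002,0,0],
  [0,-0.0015,0,0],
  [0,0,0,0],
  [0,0,0,0],
  [0,0,0,0],
  [0,0,0,0],
  [0,0,0,0],
  [0,0,0,0],
  [0,0,0,0],
])

```text
time: 9.03
tool_pos: [0.6477, 0.0089, 0.0775]
orientation: [[0.0, -0.109, -0.994], [0.001, -0.994, 0.109], [-1.0, -0.001, -0.0]]
contact_force: [0.8, 0.8, 2.0]
finger_gap: 0.0004
```

```bash
python3 st.py
```

```text
t 9.03 tcp [0.6477 0.0089 0.0775] rack xy mm [ 12.4 -23.6] tooly yaw -6.25 xax [ 0.     0.001 -1.   ] F [0.78 0.78 2.03] gap 0.0004
```

The finger has stopped at the third gap, with its force still about 2 N. Now I lift and move over the brush to cage it (no gripping) and line it up.

Request:
carry_out([
  [-0.015,0,0,0],
  [-0.015,0,0,0],
  [-0.02,0,0,0],
  [-0.02,0,0,0],
  [-0.01,-0.0065,0.0246,0],
  [0,-0.0065,0.0246,0],
  [0,-0.0065,0.0246,0],
  [0,-0.0065,0.0246,0],
  [0,-0.0065,0.0246,0],
  [0,0,0,0],
])

```text
time: 9.87
tool_pos: [0.5245, 0.0567, 0.1568]
orientation: [[-0.003, -0.105, -0.994], [0.0, -0.994, 0.105], [-1.0, 0.0, 0.003]]
contact_force: [0.4, 0.5, -0.0]
finger_gap: -0.0003
```

Request:
carry_out([
  [0,0,0,2.9],
  [0,0,0,2.9],
  [0,0,0,2.9],
  [0,0,0,2.9],
  [0,0,0,0],
  [0,0,0,0],
  [0,0,0,0],
  [0,0,0,0],
  [0,0,0,0],
  [0,0,0,0],
], jaw=1)

```text
time: 10.7
tool_pos: [0.5288, 0.0542, 0.1573]
orientation: [[-0.0, -0.306, -0.952], [0.0, -0.952, 0.306], [-1.0, -0.0, 0.0]]
contact_force: [0.3, 0.1, -0.3]
finger_gap: 0.0853
```

Run:
```python
from st import *
st()
import fit;fit.run(cap('wrist','w3.png'));fit.run(cap('top'))
```

```text
t 10.7 tcp [0.5288 0.0542 0.1573] rack xy mm [-110.7    8.6] tooly yaw -17.840000000000003 xax [-0.  0. -1.] F [ 0.29  0.07 -0.27] gap 0.0853
green 1836 (array([ 606.2, -121.1]), array([21.9, 39.3]), -6.5) z 0.0581 med [ 0.6054 -0.1192  0.0576]
grey 2431 (array([653.6, 178.5]), array([48.8, 70. ]), -6.5) z 0.0581 med [0.6533 0.1901 0.0576]
rail 8326 (array([651.1,  46. ]), array([274.,  15.]), 83.8) z 0.0744 med [0.6516 0.0583 0.0742]
brush 2965 (array([529.1,  54.5]), array([36. , 78.1]), -17.7) z 0.0302 med [0.5312 0.0538 0.03  ]
scraper 718 (array([614.8, -89. ]), array([23.3, 49.1]), -5.9) z 0.0154 med [ 0.6149 -0.0865  0.0135]
green 220 (array([ 618.6, -123.8]), array([20.9, 67.6]), -7.3) z 0.0577 med [ 0.6169 -0.1235  0.0575]
grey 64 (array([661.8, 194.2]), array([32.5, 78.6]), -33.1) z 0.0563 med [0.6711 0.1902 0.0561]
rail 320 (array([639.6, -47.7]), array([137.2,  15.5]), 83.6) z 0.0735 med [ 0.6395 -0.0484  0.0732]
scraper 85 (array([615.2, -84.5]), array([34.2, 50.6]), -12.6) z 0.0129 med [ 0.6178 -0.0842  0.0127]
```

The tool is centred on the brush, (529,54.5) mm at -17.7°. I go down with the jaws open, then close to a loose cage.

Request:
carry_out([
  [0.02,0,0,0],
  [0.02,0,0,0],
  [0.02,0,0,0],
  [0.02,0,0,0],
  [0.02,0,0,0],
  [0.015,0,0,0],
  [0.01,0,0,0],
  [0.01,0,0,0],
  [0,0,0,0],
  [0,0,0,0],
])

```text
time: 11.63
tool_pos: [0.5289, 0.0543, 0.0224]
orientation: [[-0.0, -0.307, -0.952], [0.0, -0.952, 0.307], [-1.0, -0.0, 0.0]]
contact_force: [-0.2, 0.4, 0.3]
finger_gap: 0.0857
```

Request:
carry_out([
  [0,0,0,0],
  [0,0,0,0],
  [0,0,0,0],
  [0,0,0,0],
  [0,0,0,0],
  [0,0,0,0],
  [0,0,0,0],
  [0,0,0,0],
  [0,0,0,0],
  [0,0,0,0],
], jaw=-0.12)

```text
time: 12.47
tool_pos: [0.5288, 0.0543, 0.0223]
orientation: [[-0.0, -0.307, -0.952], [0.0, -0.952, 0.307], [-1.0, -0.0, 0.0]]
contact_force: [0.4, -0.0, 0.3]
finger_gap: 0.0376
```

```bash
python3 st.py
```

```text
t 12.47 tcp [0.5288 0.0543 0.0223] rack xy mm [-110.8    8.7] tooly yaw -17.870000000000005 xax [-0.  0. -1.] F [ 0.36 -0.04  0.31] gap 0.0376
```

Request:
carry_out([
  [0,0,0,-1.3],
  [0,0,0,-1.3],
  [0,0,0,-1.3],
  [0,0,0,-1.3],
  [0,0,0,-1.3],
  [0,0,0,-1.3],
  [0,0,0,-1.3],
  [0,0,0,-1.3],
  [0,0,0,-1.3],
  [0,0,0,0],
], jaw=-0.14)

```text
time: 13.3
tool_pos: [0.5289, 0.0542, 0.0224]
orientation: [[0.0, -0.105, -0.994], [0.0, -0.994, 0.105], [-1.0, -0.0, -0.0]]
contact_force: [0.2, 0.1, 0.6]
finger_gap: 0.0367
```

Request:
carry_out([
  [0,0.003,0,0],
  [0,0.004,0,0],
  [0,0.004,0,0],
  [0,0.004,0,0],
  [0,0.004,0,0],
  [0,0.004,0,0],
  [0,0.004,0,0],
  [0,0.004,0,0],
  [0,0.002,0,0],
  [0,0,0,0],
])

```text
time: 14.13
tool_pos: [0.5252, 0.0205, 0.0223]
orientation: [[-0.0, -0.108, -0.994], [-0.0, -0.994, 0.108], [-1.0, 0.0, 0.0]]
contact_force: [-0.0, 0.5, -1.0]
finger_gap: 0.0368
```

```bash
cat > br.py <<'E'
from st import *
import fit
def br(n,fn=None):
    c=cap(n,fn);W=cloud(c);z=W[...,2]
    d=W[...,:2]-R0;rx=d@xh*1000;ry=d@yh*1000
    h=cv2.cvtColor(c['pixels'],cv2.COLOR_BGR2HSV)
    k=(z>.022)&(z<.037)&(rx>-165)&(rx<40)&(ry>-52)&(ry<50)&(h[...,0]>8)&(h[...,0]<30)&(h[...,1]>70)
    k=cv2.morphologyEx(k.astype(np.uint8),cv2.MORPH_OPEN,np.ones((3,3)))>0
    if k.sum()<10: print(n,'none');return
    c2,s,a=cv2.minAreaRect(np.stack([rx[k],ry[k]],-1).astype(np.float32))
    print(n,k.sum(),'brush in rack: c',np.round(c2,1),'size',np.round(s,1),'ang',round(a,1),'x',np.percentile(rx[k],[0.5,99.5]).round(1),'y',np.percentile(ry[k],[.5,99.5]).round(1),'ztop',np.median(z[k]).round(4))
if __name__=='__main__':
    st();br('wrist','w4.png');br('scene');br('top')
E
python3 br.py
```

```text
t 14.13 tcp [0.5252 0.0205 0.0223] rack xy mm [-110.7  -25.3] tooly yaw -6.219999999999999 xax [-0. -0. -1.] F [-0.01  0.53 -0.97] gap 0.0368
wrist 9716 brush in rack: c [-110.9  -25.4] size [79.4 37.7] ang 0.2 x [-148.7  -71.6] y [-43.   -7.4] ztop 0.0303
scene 120 brush in rack: c [-95.  -23.8] size [55.1 37.3] ang 8.7 x [-120.2  -69.4] y [-45.2  -5.4] ztop 0.029
top none
```

The brush is in the lane at y = -25.4 mm, 0.2° off the gap axis. I release, rise, go behind it, shut the jaws and lower.

Request:
carry_out([
  [0,0,0,0],
  [0,0,0,0],
  [0,0,0,0],
  [-0.01,0,0,0],
  [-0.02,0,0,0],
  [-0.02,0,0,0],
  [-0.01,0,0,0],
  [0,0,0.01,0],
  [0,0,0.02,0],
  [0,0,0.03,0],
], jaw=0.3)

```text
time: 15.12
tool_pos: [0.4668, 0.0278, 0.083]
orientation: [[0.002, -0.108, -0.994], [0.0, -0.994, 0.108], [-1.0, -0.001, -0.002]]
contact_force: [-0.0, 0.1, 0.8]
finger_gap: 0.0555
```

Request:
carry_out([
  [0,0,0,0],
  [0,0,0,0],
  [0,0,0,0],
  [0.01,0,0,0],
  [0.015,0,0,0],
  [0.015,0,0,0],
  [0.015,0,0,0],
  [0.008,0,0,0],
  [0,0,0,0],
  [0,0,0,0],
], jaw=-1)

```text
time: 15.95
tool_pos: [0.4657, 0.028, 0.0189]
orientation: [[-0.001, -0.107, -0.994], [0.0, -0.994, 0.107], [-1.0, -0.0, 0.001]]
contact_force: [0.0, -0.1, -0.2]
finger_gap: -0.0002
```

```bash
python3 br.py
```

```text
t 15.95 tcp [0.4657 0.028  0.0189] rack xy mm [-170.7  -24.3] tooly yaw -6.170000000000002 xax [-0.001  0.    -1.   ] F [ 0.04 -0.13 -0.22] gap -0.0002
wrist 14593 brush in rack: c [-111.2  -25.2] size [35.8 78.4] ang 89.9 x [-149.5  -72.6] y [-42.7  -7.8] ztop 0.0303
scene 207 brush in rack: c [-107.9  -24. ] size [79.8 35.7] ang 0.2 x [-147.6  -69.4] y [-41.7  -6.3] ztop 0.0289
top none
```

Request:
carry_out([
  [0,0,-0.004,0],
  [0,0,-0.004,0],
  [0,0,-0.004,0],
  [0,0,-0.004,0],
  [0,0,-0.004,0],
  [0,0,-0.004,0],
  [0,0,-0.004,0],
  [0,0,-0.004,0],
  [0,0,-0.004,0],
  [0,0,-0.002,0],
])

```text
time: 16.93
tool_pos: [0.5043, 0.0237, 0.0193]
orientation: [[0.001, -0.108, -0.994], [0.0, -0.994, 0.108], [-1.0, -0.0, -0.001]]
contact_force: [-3.0, -0.1, 2.0]
finger_gap: 0.0004
```

```bash
python3 br.py
```

```text
t 16.93 tcp [0.5043 0.0237 0.0193] rack xy mm [-131.9  -24.4] tooly yaw -6.180000000000007 xax [ 0.001  0.    -1.   ] F [-3.   -0.12  2.01] gap 0.0004
wrist 13791 brush in rack: c [-80.1 -25.3] size [35.7 79.5] ang 89.9 x [-117.8  -40.8] y [-42.7  -7.8] ztop 0.0303
scene 199 brush in rack: c [-78.7 -23.8] size [83.7 36.9] ang 1.0 x [-119.8  -37.4] y [-42.3  -5.4] ztop 0.0292
top none
```

View pics/w4.png

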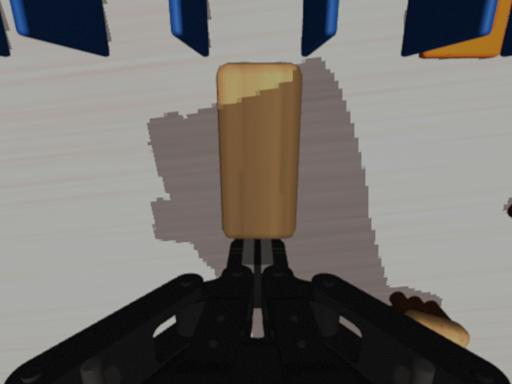

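The brush at columns 217–301 is lined up with the gap (207–303). I continue pushing.

Request:
carry_out([
  [0,0,-0.003,0],
  [0,0,-0.004,0],
  [0,0,-0.004,0],
  [0,0,-0.004,0],
  [0,0,-0.004,0],
  [0,0,-0.004,0],
  [0,0,-0.004,0],
  [0,0,-0.004,0],
  [0,0,-0.003,0],
  [0,0,0,0],
])

```text
time: 17.92
tool_pos: [0.5381, 0.02, 0.0194]
orientation: [[0.001, -0.108, -0.994], [0.0, -0.994, 0.108], [-1.0, -0.0, -0.001]]
contact_force: [0.0, 0.7, 0.1]
finger_gap: 0.0001
```

```bash
python3 br.py
```

```text
t 17.92 tcp [0.5381 0.02   0.0194] rack xy mm [-97.8 -24.4] tooly yaw -6.180000000000007 xax [ 0.001  0.    -1.   ] F [0.01 0.69 0.06] gap 0.0001
wrist 13778 brush in rack: c [-45.9 -25.3] size [35.9 80.4] ang 90.0 x [-83.5  -6.4] y [-42.8  -7.8] ztop 0.0303
scene 141 brush in rack: c [-52.3 -28.1] size [35.9 65.8] ang 77.0 x [-83.  -18.6] y [-41.8  -7.5] ztop 0.0296
top none
```

Remaining travel is about 36 mm.

Request:
carry_out([
  [0,0,-0.003,0],
  [0,0,-0.004,0],
  [0,0,-0.004,0],
  [0,0,-0.004,0],
  [0,0,-0.004,0],
  [0,0,-0.004,0],
  [0,0,-0.004,0],
  [0,0,-0.003,0],
  [0,0,-0.002,0],
  [0,0,0,0],
])

```text
time: 18.9
tool_pos: [0.5697, 0.0167, 0.0193]
orientation: [[0.001, -0.108, -0.994], [0.0, -0.994, 0.108], [-1.0, -0.0, -0.001]]
contact_force: [0.3, 0.3, 0.3]
finger_gap: 0.0002
```

Request:
carry_out([
  [0,0,-0.001,0],
  [0,0,-0.001,0],
  [0,0,-0.001,0],
  [0,0,-0.001,0],
  [0,0,-0.001,0],
  [0,0,0,0],
  [0,0,0,0],
  [0,0,0,0],
  [0,0,0,0],
  [0,0,0,0],
])

```text
time: 19.73
tool_pos: [0.5734, 0.0162, 0.0192]
orientation: [[-0.001, -0.107, -0.994], [-0.0, -0.994, 0.107], [-1.0, 0.0, 0.001]]
contact_force: [-6.1, 0.6, 3.2]
finger_gap: 0.0003
```

```bash
python3 br.py
```

```text
t 19.73 tcp [0.5734 0.0162 0.0192] rack xy mm [-62.3 -24.3] tooly yaw -6.159999999999997 xax [-0.001 -0.    -1.   ] F [-6.05  0.56  3.18] gap 0.0003
wrist 9570 brush in rack: c [-10.4 -25.5] size [80.5 35.9] ang 0.0 x [-48.4  29.7] y [-42.9  -7.9] ztop 0.0303
scene 76 brush in rack: c [-16.6 -28.4] size [65.9 24.4] ang 3.4 x [-48.4  16.2] y [-41.5 -17.4] ztop 0.0297
top none
```

Request:
carry_out([
  [0,0,-0.001,0],
  [0,0,-0.001,0],
  [0,0,0,0],
  [0,0,0,0],
  [0,0,0,0],
  [0,0,0,0],
  [0,0,0,0],
  [0,0,0,0],
  [0,0,0,0],
  [0,0,0,0],
])

```text
time: 20.72
tool_pos: [0.5735, 0.0162, 0.0192]
orientation: [[-0.005, -0.107, -0.994], [-0.0, -0.994, 0.107], [-1.0, 0.001, 0.005]]
contact_force: [-13.9, -0.0, 11.8]
finger_gap: 0.0003
```

```bash
python3 br.py
```

```text
t 20.72 tcp [0.5735 0.0162 0.0192] rack xy mm [-62.2 -24.3] tooly yaw -6.140000000000001 xax [-0.005 -0.    -1.   ] F [-13.87  -0.05  11.79] gap 0.0003
wrist 9596 brush in rack: c [-10.2 -25.5] size [36.2 80.3] ang 89.7 x [-48.5  29.7] y [-42.9  -7.9] ztop 0.0303
scene 76 brush in rack: c [-17.7 -27.1] size [67.7 25.7] ang 1.6 x [-51.1  15.8] y [-40.2 -15.5] ztop 0.03
top none
```

The force rose to 14 N with no motion, so the brush is home. I back straight off, then rise clear.

Request:
carry_out([
  [0,0,0.002,0],
  [0,0,0.004,0],
  [0,0,0.008,0],
  [0,0,0.01,0],
  [0,0,0.01,0],
  [0,0,0.01,0],
  [0,0,0,0],
  [-0.02,0,0,0],
  [-0.03,0,0,0],
  [-0.03,0,0,0],
])

```text
time: 21.7
tool_pos: [0.5319, 0.0206, 0.0997]
orientation: [[-0.001, -0.107, -0.994], [0.0, -0.994, 0.107], [-1.0, -0.0, 0.001]]
contact_force: [0.5, 0.1, -0.1]
finger_gap: -0.0
```

Request:
carry_out([
  [-0.03,0,0,0],
  [-0.03,0,0,0],
  [-0.03,0,0,0],
  [-0.03,0,0,0],
  [-0.02,0,0,0],
  [0,0,0,0],
  [0,0,0,0],
  [0,0,0,0],
  [0,0,0,0],
  [0,0,0,0],
])

```text
time: 22.53
tool_pos: [0.5317, 0.0206, 0.238]
orientation: [[-0.002, -0.107, -0.994], [0.0, -0.994, 0.107], [-1.0, 0.0, 0.002]]
contact_force: [-0.1, -0.9, -0.1]
finger_gap: 0.0003
```

```bash
python3 br.py; python3 fit.py
python3 - <<'E'
from h import *
c=cap('top');W=cloud(c)
for n in ['spray','jar','scraper']:
    for r in finder.outline_of(n,'top')[:1]: print(n,np.round(r['rect'],3),np.round(np.nanmedian(W[r['mask']],0),3))
E
```

```text
t 22.53 tcp [0.5317 0.0206 0.238 ] rack xy mm [-104.2  -24.5] tooly yaw -6.170000000000002 xax [-0.002  0.    -1.   ] F [-0.05 -0.93 -0.1 ] gap 0.0003
wrist 1787 brush in rack: c [ -9.9 -25.9] size [35.9 77.7] ang 89.9 x [-48.6  28.7] y [-43.5  -8.1] ztop 0.0302
scene 68 brush in rack: c [-13.7 -29. ] size [62.2 24.7] ang 0.8 x [-44.7  16.8] y [-41.4 -16.8] ztop 0.03
top none
top
green 218 (array([ 618.6, -123.5]), array([21.2, 67.8]), -6.9) z 0.0572 med [ 0.6171 -0.1236  0.0571]
grey 232 (array([653.4, 188.5]), array([31.9, 71.2]), -10.7) z 0.0569 med [0.6527 0.1918 0.0568]
rail 208 (array([648.9,  32.6]), array([298.5,  15.2]), 83.7) z 0.0732 med [ 0.6419 -0.0251  0.0732]
scraper 87 (array([614. , -84.5]), array([33.6, 51. ]), -6.6) z 0.0126 med [ 0.6166 -0.0842  0.0127]
scene
green 80 (array([ 624.5, -122.1]), array([19.5, 69.1]), -7.2) z 0.0569 med [ 0.6253 -0.121   0.0568]
grey 176 (array([656.7, 188. ]), array([34.2, 69.6]), -12.0) z 0.0572 med [0.6584 0.1923 0.0567]
rail 416 (array([652.5,  33.6]), array([297.3,  16.8]), 84.0) z 0.0734 med [0.6535 0.0409 0.0734]
brush 23 (array([594.4,  15.6]), array([29.2, 12.4]), 84.7) z 0.0284 med [0.5942 0.0121 0.0284]
spray [0.114 0.435 0.215 0.531] [0.598 0.374 0.137]
jar [0.762 0.495 0.849 0.585] [ 0.528 -0.417  0.061]
scraper [0.534 0.447 0.559 0.511] [ 0.615 -0.084  0.008]
```

View pics/w4.png

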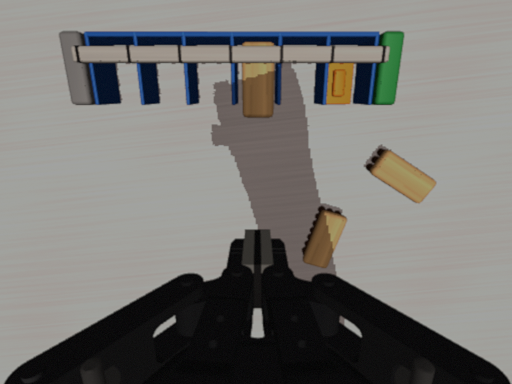

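The brush at (258,80) is fully home in the third gap from green. The scraper at (339,82) and the other things have not moved, the rail is up and the robot is clear.

```bash
python3 -c "from bench import order; print(order.finish_job())"
```

```text
the job is handed in; nothing more can be done
None
```

The brush is fully home in the third gap from the green end. The job was handed in at about 23 s of the 72 s allowed.

**Rail:** I pressed the shut fingertips on the rail over gap 1, which holds the scraper. I then slid them to the middle of gap 3 with the rail about 3.5–4.5 mm down. The force read 1.7–2.4 N at each check. The slide first stopped about 5 mm short of the middle of gap 3, so I moved on to its centre before lifting off.

**Brush:** I lined up the leftmost brush by closing the jaws loosely around it, without gripping or lifting it. I then pushed its rear end straight into gap 3 until the force rose to about 14 N with no further movement.

**Last checks:**
- The wrist camera puts the brush centre at rack (-10, -26) mm, 0.1° off the gap axis. That leaves its near end about 50 mm in front of the rack's centre, where it should be when home.
- The brush top is still at 30 mm.
- The rail has sprung back up.
- The spray bottle, jar and scraper are where they began.
- The contact force is about zero, with the tool 0.24 m up and touching nothing.

**Disagreement between cameras:** The scene camera read positions about 4 mm farther out in x than the top and wrist cameras, and saw only part of the brush at the end. I relied on the wrist camera and on contact.

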